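# Hold the belt tensioner arm back at its stop

## Robot

A 7-joint arm with a two-finger parallel gripper is mounted at the origin on a cart in front of the work surface, level with it; the furniture and walls round the work are solid. World frame = base frame: x ahead of the robot, y to its left, z up, the work surface at z = 0. Lengths are in m, angles in rad, forces in N, time in s.
With the tool pointing down it reaches from about 0.425 to 0.875 m from the base axis. Payload 4.7 kg.
Tool frame: the origin (TCP) lies midway between the tips of the shut fingers; the grasp point (between the pads) lies 19 mm behind it; z points along the fingers, y is the line along which they close (so a half turn about z gives the same grasp; the last joint's range is limited). The gripper opens to 87 mm and grips with 3 to 60 N. Pads are 19 mm wide; open, the fingers measure 117 mm over their backs; the gripper's body (75 mm by 190 mm) begins 51 mm behind the grasp point.
Start: joints at [-1.333, 0.321, -0.07, 1.45, 0.023, 1.371, -0.057], TCP at [0.144, 0.634, 0.223] pointing down, gripper open.
Joint ranges: [-2.86, 2.86], [-0.3, 2.09], [-1.38, 1.24], [0.06, 2.45], [-1.56, 4.7], [0.09, 2.05], [-2.69, 2.69]. Speed limits (rad/s): [2.57, 2.57, 3.14, 3.14, 3.14, 3.14, 3.14].

## Interface

Orientations are given as a unit quaternion [w, x, y, z].
In Python, from plant import robot, grab_frame, camera_model gives the robot as it stands.
- The arm moves only by the tool apply_moves, never from a script. Its arguments are lists of equal length, an entry for each row: "dr": the turn, a rotation vector about the world's x, y, z in rad, a list of three; "linear": the shift along the world's x, y, z in m, a list of three; "grip": the finger opening in m, from 0 to 0.087. In form: {"dr": [[rx, ry, rz], ...], "linear": [[dx, dy, dz], ...], "grip": [grip, ...]}. A call has 1 to 20 rows; each row shifts and turns the commanded pose from where the row before left it; what a row does not reach is not made up. A row lasts 1/10 s, in which the tool goes at most 50 mm and 8.59 degrees, less where a joint would pass 70% of its speed; a pose out of reach is approached as far as the arm can. A call is refused whole if a number of a shift passes 0.05 or a number of a turn 0.15, either way. A call with a gripper value outside its range is refused whole. The fingers move at their own pace and stop on an object; "grip_force" is the grip in N (left out, the last holds). Time passes only in rows, so rows that do not move let the fingers close. It gives the time, the measured TCP pose, the force, the opening and the grip force at its end, in the units of the state.
- robot.get_obs(): the state, without advancing time (a new reading comes with each control period).
- grab_frame(name): name is "scene" or "top"; returns (picture, depth): 400x640x3 uint8, blue, green, red; 400x640 float32, m along the optical axis (not along the pixel's ray), 0 where there is no reading.
- camera_model(name): a dict with "intrinsics" (3x3 intrinsics, pixels), "R" (3x3) and "t" (3): a world point X has camera coordinates R X + t. Camera axes: x right, y down, z forward; pixel columns grow to the right and rows downward; lengths in m; the calibration is good to about 2 mm. A picture is of the moment at which its call begins. camera_model takes no time and is no camera call.
- robot.job_done(): hands the job in; it is judged then, once.
The state is a dict: "time": time; "joint_positions": joint angles; "dq": joint speeds; "joint_efforts": joint torques, N m; "tool_pos": TCP position; "orientation": TCP orientation; "force": force on the tool from outside, world axes, zero at the start; "moment": the same for the moment, N m; "width": finger opening in m; "finger_force": force on a finger pad.
Only numpy, scipy, OpenCV 4.12 (cv2) and the standard library are available. Lean on these libraries where they do the work, as an engineer would, in place of code of your own. Each camera call takes 0.05 s, during which the arm holds its last target. There are 200 camera calls.

## Task

The drive belt of the tube roller is about to be renewed. Pull the red locking pin up out of the drive plate and leave it in the empty blue bowl near the plate; then take the spring-loaded tensioner arm by its black grip post, swing it against its spring all the way to its far stop, and finish while still holding it there, so that a colleague can fit the belt. Leave the label roll, the timer and the vial where they are.

Things in the scene. Friction and masses are not known exactly. Their poses are not given: they have to be found in the camera images.
- drive_plate: Grey plate, 150 (x) by 190 (y) by 16 mm, fixed on the bench; origin under its centre, x points from the arm's free end to the blue hanger bracket (top 67 mm high, at x = 30 to 74, y = -22 to 22 mm). On it two black fixed pulleys, 34 mm across, 52 mm high, at x = 50, y = -70 and 70 mm, and two rubber bumpers, 12 mm across, 47 mm high, 50 mm from the pivot, that limit the arm.
- pivot (a point): The arm's upright pivot axis: fixed to the drive plate at x = 45, y = 0 mm of its frame, 40 mm above the bench.
- tension_arm (a joint): Angle (rad) of the steel arm, 18 mm wide, 22 to 46 mm high, about the pivot: 0 = rest, 1.2 = far stop, growing clockwise seen from above. The post goes from the plate's -y to its +y side: in the plate's frame x = 45 - 120 cos(0.6 - q), y = -120 sin(0.6 - q) mm. A spring drives it back: 2.5 N at the post to start, 7 N at the stop. The pin, while in the plate, blocks it within about 0.15 rad.
- grip_post: Upright round black grip post on the arm's free end, 120 mm from the pivot, 16 mm across, gripped between 58 and 104 mm above the bench, over a white pulley 34 mm across; origin on its axis, 46 mm high. It spins freely on its axis, so a grip need not turn as the arm swings.
- post_mid (a point): Point on the grip post's axis, 84 mm above the bench, mid-height for gripping.
- lock_pin: Loose red pin, 80 mm long, about 60 g: shank 10 mm across, collar 16 mm across 12 to 15 mm above its tip, round head 24 mm across and 24 mm tall. Origin at the lower tip, z along it to the head. At the start upright in an 11.5 mm hole of the plate (x = -21.9, y = -20.7 mm in its frame), 12 mm deep, collar on the plate, tip 4 mm and head 60 to 84 mm above the bench, close ahead of the arm.
- pin_head (a point): Centre of the locking pin's red head, on its axis 68 mm above its lower tip (72 mm above the bench at the start).
- blue_bowl: Small empty blue plastic bowl, 102 mm across the rim, 48 mm high, inside floor about 62 mm across and 5 mm up, walls 4 mm or so, fixed to the bench; origin under its centre. It stands on the left or on the right of the plate (the bowl of swabs far back on the left is another one).
- label_roll: Roll of white labels at the front of the bench, 62 mm across, 25 mm high, loose bystander; origin under its centre.
- timer: White wind-up timer with a red knob, 62 mm across, 34 mm high, loose bystander; origin under its centre.
- vial: Small clear vial with a blue cap, 22 mm across, 44 mm high, loose bystander; origin under its centre.
Not all that is in view belongs to the job. Of the things that look like the blue_bowl, take the one that is farthest from the robot's base at the start. What is shaped like the drive_plate but orange is not meant.

How it is judged:
On the way, in this order (a step that is already met when the one before it is completed fails the run):
1. the locking pin is pulled clear of the plate (height (world z) of lock_pin above 0.03 m), for 0.1 s.
2. the pin is left lying in the blue bowl (horizontal distance between each of pin_head, lock_pin and blue_bowl below 0.065 m and height (world z) of pin_head below 0.075 m and contact force between the fingers and lock_pin below 0.1 N and linear speed of lock_pin below 0.05 m/s), for 0.2 s.
3. the arm is swung to its far stop by the grip post (value of joint tension_arm above 1.14 rad and contact force between the fingers and grip_post above 2 N), for 0.3 s.
At the end, for the whole second after the job is handed in: The arm is at its far stop (joint at least 1.14 of 1.2 rad), still, and held there by the fingers on the grip post (at least 2 N); the pin lies in the blue bowl, let go and at rest, both its tip and its head within 65 mm of the bowl's centre line and its head below 75 mm (all of step 2 and all of step 3 and velocity of joint tension_arm between -0.1 and 0.1 rad/s); the arm keeps its last pose, push and grip.
It fails at once if the label roll is moved by more than 30 mm (distance of label_roll from where it was at the start of the episode above 0.03 m).
It fails at once if the timer is moved by more than 30 mm (distance of timer from where it was at the start of the episode above 0.03 m).
It fails at once if the vial is moved by more than 30 mm (distance of vial from where it was at the start of the episode above 0.03 m).
It also fails if it takes over 54 s, if anything falls off the work surface, if the arm or the gripper's body presses on something with over 40 N, if the wrist force passes 120 N, or if a joint passes its speed limit or range.

## Working session

There is one attempt and no reset: what is moved stays moved. The work goes in short steps, Python scripts to look and compute and a tool call to move; the robot and the scene stay as the last step left them, time stands still between calls to the robot, and variables do not carry over. Pictures are saved under pics/ and viewed, at most 10 in all, crops included, and the job is handed in when it is done.

Besides the shell and the picture viewer there is one more tool, called after ">>>" by a JSON object that holds its "api" and its "payload". apply_moves: Moves the arm, as the interface text tells. Its arguments: {"type":"object","properties":{"dr":{"type":"array"},"linear":{"type":"array"},"grip":{"type":"array"},"grip_force":{"type":"number"}},"required":["dr","linear","grip"]}

```bash
mkdir -p pics; ls; cat > h.py <<'E'
import numpy as np,cv2
from plant import robot,grab_frame,camera_model
def pts(name,depth):
    m=camera_model(name);K=np.array(m["intrinsics"]);R=np.array(m["R"]);t=np.array(m["t"])
    v,u=np.mgrid[:400,:640]
    c=np.stack([(u-K[0,2])/K[0,0]*depth,(v-K[1,2])/K[1,1]*depth,depth],-1)
    P=(c-t)@R; P[depth==0]=np.nan
    return P
def ray(name,u,v,z):
    m=camera_model(name);K=np.array(m["intrinsics"]);R=np.array(m["R"]);t=np.array(m["t"])
    d=R.T@np.linalg.solve(K,[u,v,1.]);o=-R.T@t
    return o+d*(z-o[2])/d[2]
E
python3 - <<'E'
from h import *
for n in("scene","top"):
    p,d=grab_frame(n);cv2.imwrite(f"pics/{n}0.png",p);np.save(f"{n}0.npy",d)
    m=camera_model(n);print(n,-np.array(m["R"]).T@np.array(m["t"]))
o=robot.get_obs();print(o["time"],o["tool_pos"],o["orientation"],o["width"])
E
```

```text
pics
scene [ 0.69697063 -0.70291641  1.14062855]
top [ 0.21368111 -0.06377426  1.5324426 ]
0.1 [0.14421811 0.63328795 0.22158103] [-4.83512125e-05  1.11668617e-01  9.93745138e-01 -8.47077949e-04] 0.08694190003035002
```

View pics/scene0.png

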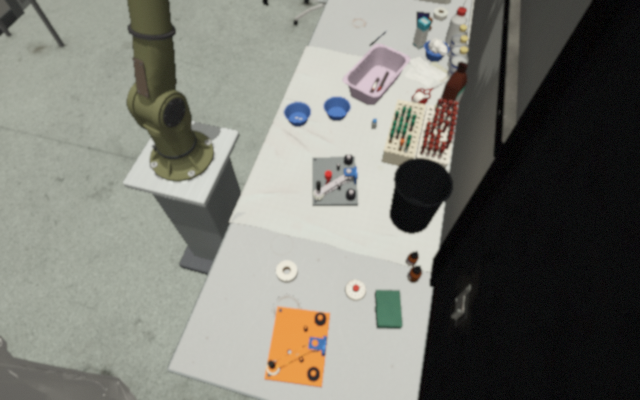

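View pics/top0.png

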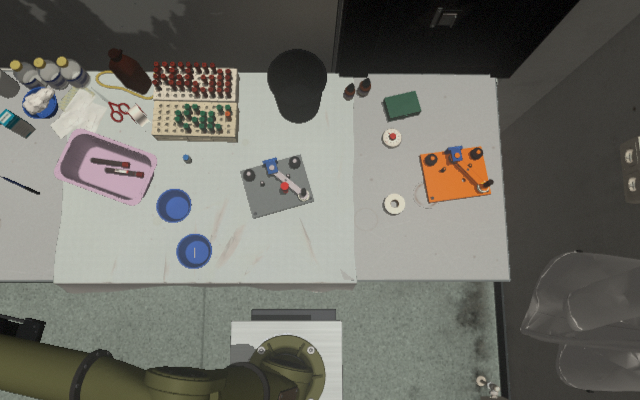

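Grey plate at top (277,186); the orange one at (456,174) is not meant. The candidate empty bowls are at (174,206) and (194,251), and the one at (40,102) holds swabs. The upper bowl (174,206) looks farther from the base at about (285,370). I'll measure these and confirm with a crop.

```bash
cat > m.py <<'E'
from h import *
p=cv2.imread("pics/top0.png");d=np.load("top0.npy");P=pts("top",d)
hsv=cv2.cvtColor(p,cv2.COLOR_BGR2HSV)
def blobs(m,amin):
    n,l,s,c=cv2.connectedComponentsWithStats(m.astype(np.uint8))
    return [(l==i,s[i],c[i]) for i in range(1,n) if s[i,4]>=amin]
blue=cv2.inRange(hsv,(100,120,50),(125,255,255))>0
for b,s,c in blobs(blue,25):
    ct=cv2.findContours(b.astype(np.uint8),0,1)[0][0];(x,y),r=cv2.minEnclosingCircle(ct)
    X=ray("top",x,y,.048);print("blue",np.round((x,y,r),1),s,X.round(3),"dist",np.hypot(*X[:2]).round(3),"edge diam",(ray("top",x+r,y,.048)-ray("top",x-r,y,.048))[1].round(3),"z",np.nanpercentile(P[b][:,2],[5,50,95]).round(3))
red=(cv2.inRange(hsv,(0,150,120),(8,255,255))|cv2.inRange(hsv,(172,150,120),(180,255,255)))>0
for b,s,c in blobs(red,15):
    if 240<c[0]<320 and 150<c[1]<220: print("pin",c,s,ray("top",*c,.082).round(4),np.nanmedian(P[b],0).round(3))
g=(hsv[...,1]<40)&(hsv[...,2]<140)&(P[...,2]>.008)&(P[...,2]<.024)
g[:, :230]=0;g[:,325:]=0;g[:145]=0;g[225:]=0
Q=P[g];r=cv2.minAreaRect(Q[:,:2].astype(np.float32));print("plate",r,cv2.boxPoints(r).round(4).tolist(),np.median(Q[:,2]))
# top heights
s=np.zeros((400,640),bool);s[145:225,230:325]=1
hi=s&(P[...,2]>.088)&(P[...,2]<.13);print("high",np.argwhere(hi)[:,::-1].mean(0) if hi.any() else None,np.nanmedian(P[hi],0))
dk=s&(hsv[...,2]<60)
for b,st,c in blobs(dk,4): print("dark",c.round(1),st[4],np.nanmedian(P[b],0).round(3))
c1=cv2.resize(p[140:280,140:330],None,fx=4,fy=4,interpolation=2);cv2.imwrite("pics/crop1.png",c1)
E
python3 m.py
```

```text
blue [33.  91.5  9.2] [25 87 17 10 53] [0.821 0.765 0.048] dist 1.122 edge diam -0.054 z [0.038 0.045 0.052]
blue [ 40.2 104.9  17.3] [ 23  95  35  23 268] [0.779 0.739 0.048] dist 1.074 edge diam -0.102 z [0.001 0.012 0.05 ]
blue [455.9 152.5   8.3] [449 146  13  15  89] [ 0.637 -0.503  0.048] dist 0.812 edge diam -0.05 z [0.057 0.062 0.067]
blue [270.7 164.7   8.5] [263 158  15  16 101] [0.598 0.048 0.048] dist 0.6 edge diam -0.05 z [0.056 0.062 0.066]
blue [174.1 204.6  16.5] [159 189  32  32 457] [0.477 0.325 0.048] dist 0.578 edge diam -0.095 z [-0.001  0.006  0.048]
blue [187.5 244.   14.5] [177 234  22  21  36] [0.363 0.281 0.048] dist 0.46 edge diam -0.082 z [0.043 0.047 0.054]
blue [196.5 252.   11.7] [185 241  23  23 397] [0.341 0.255 0.048] dist 0.425 edge diam -0.066 z [-0.     0.005  0.01 ]
pin [284.09302326 185.72093023] [281 182   7   8  43] [0.5269 0.0066 0.082 ] [0.527 0.007 0.084]
plate ((0.5416297316551208, 0.03252176195383072), (0.15163464844226837, 0.18882879614830017), 16.575685501098633) [[0.44200000166893005, 0.10140000283718109], [0.4959000051021576, -0.07959999889135361], [0.6412000060081482, -0.03629999980330467], [0.5874000191688538, 0.1446000039577484]] 0.015728726085056904
high [299.72222222 189.75      ] [ 0.50907164 -0.04773419  0.10241542]
```

View pics/crop1.png

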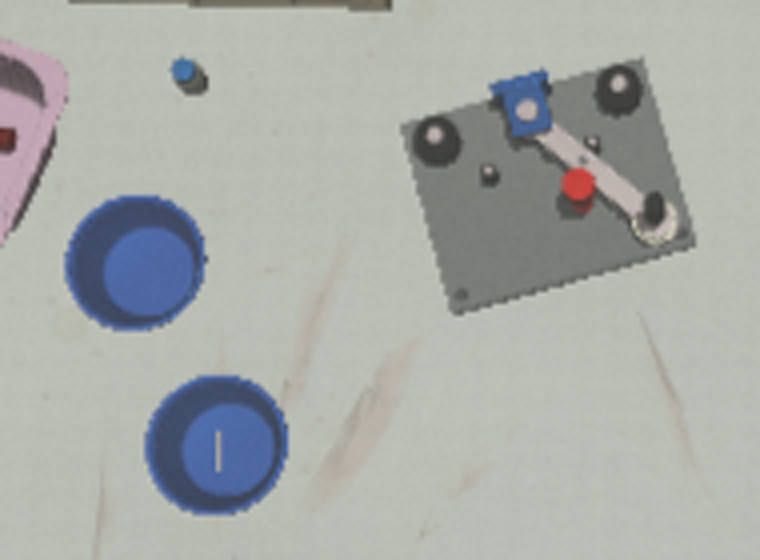

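The crop shows two empty-looking bowls: the target at crop (135,262), which is world (0.477, 0.325), 0.58 m from the base, and a nearer one at crop (217,445), 0.43 m away. The first is farther, so I take it. The plate pose (0.5416, 0.0325, yaw 16.6°) predicts the pin at (0.5265, 0.0064) and the post at (0.509, -0.048). Both match the measurements.

>>> {"api": "apply_moves", "payload": {"dr": [[0, 0, -0.148], [0, 0, -0.148], [0, 0, -0.148], [0, 0, -0.148], [0, 0, -0.148], [0, 0, -0.148], [0, 0, -0.148], [0, 0, -0.148], [0, 0, -0.148], [0, 0, -0.148], [0, 0, -0.148], [0, 0, -0.148], [0, 0, -0.148], [0, 0, 0], [0, 0, 0], [0, 0, 0], [0, 0, 0], [0, 0, 0], [0, 0, 0], [0, 0, 0]], "linear": [[0.03, -0.025, 0], [0.03, -0.025, 0], [0.03, -0.025, 0], [0.03, -0.025, 0], [0.03, -0.025, 0], [0.03, -0.025, 0], [0.03, -0.025, 0], [0.03, -0.025, 0], [0.03, -0.025, 0], [0.03, -0.025, 0], [0.0083, -0.038, 0], [0.0083, -0.038, 0], [0.0083, -0.038, 0], [0.0083, -0.038, 0], [0.0083, -0.038, 0], [0.0083, -0.038, 0], [0.0083, -0.038, 0], [0.0083, -0.038, 0], [0.0083, -0.038, 0], [0.0083, -0.038, 0]], "grip": [0.05, 0.05, 0.05, 0.05, 0.05, 0.05, 0.05, 0.05, 0.05, 0.05, 0.05, 0.05, 0.05, 0.05, 0.05, 0.05, 0.05, 0.05, 0.05, 0.05]}}

```text
time: 2.1
tool_pos: [0.5271, 0.0023, 0.2224]
orientation: [-0.0, 0.879, 0.477, -0.0]
force: [0.3, -0.7, 0.3]
width: 0.0498
finger_force: 0.0
```

>>> {"api": "apply_moves", "payload": {"dr": [[0, 0, 0], [0, 0, 0], [0, 0, 0], [0, 0, 0], [0, 0, 0], [0, 0, 0], [0, 0, 0], [0, 0, 0]], "linear": [[0, 0.0035, -0.03], [0, 0, -0.03], [0, 0, -0.03], [0, 0, -0.03], [0, 0, -0.02], [0, 0, -0.015], [0, 0, -0.012], [0, 0, 0]], "grip": [0.05, 0.05, 0.05, 0.05, 0.05, 0.05, 0.05, 0.05], "grip_force": 20}}

```text
time: 2.9
tool_pos: [0.5262, 0.0072, 0.0543]
orientation: [-0.0, 0.879, 0.477, -0.001]
force: [-0.1, -0.4, 0.2]
width: 0.05
finger_force: 0.0
```

>>> {"api": "apply_moves", "payload": {"dr": [[0, 0, 0], [0, 0, 0], [0, 0, 0], [0, 0, 0], [0, 0, 0], [0, 0, 0]], "linear": [[0, 0, 0], [0, 0, 0], [0, 0, 0], [0, 0, 0], [0, 0, 0], [0, 0, 0]], "grip": [0.01, 0.01, 0.01, 0.01, 0.01, 0.01], "grip_force": 20}}

```text
time: 3.5
tool_pos: [0.5277, 0.0074, 0.0561]
orientation: [0.0, 0.879, 0.477, 0.0]
force: [0.6, -0.1, 0.6]
width: 0.0219
finger_force: 20.0
```

>>> {"api": "apply_moves", "payload": {"dr": [[0, 0, 0], [0, 0, 0], [0, 0, 0], [0, 0, 0], [0, 0, 0], [0, 0, 0], [0, 0, 0], [0, 0, 0], [0, 0, 0], [0, 0, 0], [0, 0, 0], [0, 0, 0]], "linear": [[0, 0, 0.004], [0, 0, 0.004], [0, 0, 0.004], [0, 0, 0.004], [0, 0, 0.004], [0, 0, 0.02], [0, 0, 0.02], [0, 0, 0.02], [0, 0, 0.02], [0, 0, 0.02], [0, 0, 0.01], [0, 0, 0]], "grip": [0.01, 0.01, 0.01, 0.01, 0.01, 0.01, 0.01, 0.01, 0.01, 0.01, 0.01, 0.01], "grip_force": 30}}

```text
time: 4.7
tool_pos: [0.5282, 0.0074, 0.187]
orientation: [0.0, 0.879, 0.477, 0.001]
force: [-0.1, -0.2, 0.1]
width: 0.0226
finger_force: 30.0
```

```bash
python3 - <<'E'
from h import *
p,d=grab_frame("scene");o=robot.get_obs();print(o["width"],o["tool_pos"],o["force"])
m=camera_model("scene");K=np.array(m["intrinsics"]);c=np.array(m["R"])@o["tool_pos"]+m["t"];u=K@c/c[2];print(u)
x,y=int(u[0]),int(u[1]);x0,y0=max(x-60,0),max(y-50,0)
cv2.imwrite("pics/s1.png",cv2.resize(p[y0:y0+100,x0:x0+120],None,fx=5,fy=5,interpolation=2))
E
```

```text
0.021950490801467264 [0.52745161 0.00735253 0.18575993] [ 0.09190717 -0.82438161 -0.25376337]
[328.82276097 152.27836034   1.        ]
```

View pics/s1.png

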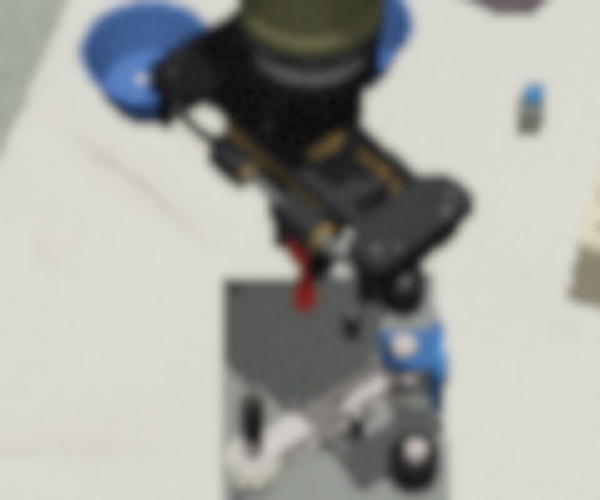

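The pin is lifted clear and hangs straight from the gripper, at crop (300,240)–(305,310). Next I carry it over the bowl and tilt it.

>>> {"api": "apply_moves", "payload": {"dr": [[0, 0, -0.099], [0, 0, -0.099], [0, 0, -0.099], [0, 0, -0.099], [0, 0, 0], [0, 0, 0], [0, 0, 0], [0, 0, 0], [0, 0, 0], [0, 0, 0], [0, 0, 0], [0, 0, 0], [0.059, -0.0865, 0], [0.059, -0.0865, 0], [0.059, -0.0865, 0], [0.059, -0.0865, 0], [0.059, -0.0865, 0], [0, 0, 0], [0, 0, 0]], "linear": [[-0.005, 0.026, 0], [-0.005, 0.026, 0], [-0.005, 0.026, 0], [-0.005, 0.026, 0], [-0.005, 0.026, 0], [-0.005, 0.026, 0], [-0.005, 0.026, 0], [-0.005, 0.026, 0], [-0.005, 0.026, 0], [-0.005, 0.026, 0], [-0.005, 0.026, 0], [-0.005, 0.026, 0], [0, 0, 0], [0, 0, 0], [0, 0, 0], [0, 0, 0], [0, 0, 0], [0, 0, -0.02], [0, 0, 0]], "grip": [0.01, 0.01, 0.01, 0.01, 0.01, 0.01, 0.01, 0.01, 0.01, 0.01, 0.01, 0.01, 0.01, 0.01, 0.01, 0.01, 0.01, 0.01, 0.01]}}

```text
time: 6.65
tool_pos: [0.4643, 0.317, 0.161]
orientation: [-0.075, 0.924, 0.285, 0.244]
force: [-0.0, -0.3, -1.1]
width: 0.022
finger_force: 30.0
```

```bash
python3 - <<'E'
from h import *
p,d=grab_frame("scene");o=robot.get_obs();print(o["width"],o["tool_pos"],o["orientation"],o["joint_positions"])
m=camera_model("scene");K=np.array(m["intrinsics"]);c=np.array(m["R"])@o["tool_pos"]+m["t"];u=K@c/c[2];print(u)
x,y=int(u[0]),int(u[1]);x0,y0=max(x-60,0),max(y-50,0);print(x0,y0)
cv2.imwrite("pics/s2.png",cv2.resize(p[y0:y0+100,x0:x0+120],None,fx=5,fy=5,interpolation=2))
E
```

```text
0.021991316711743137 [0.46581152 0.31803014 0.16303921] [-0.07532878  0.9236843   0.28465394  0.24516326] [-1.04279057 -0.19921279  0.34076232  2.21201283  0.19797455  0.60799645
 -1.79699491]
[334.4146914   82.11291285   1.        ]
274 32
```

View pics/s2.png

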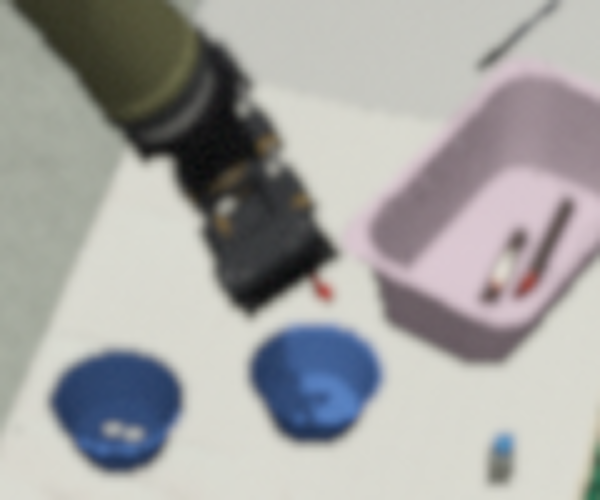

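The scene view shows the far bowl at crop (317,382) is empty. The near one at (117,410) holds small items, which confirms the choice. The pin is tilted outward above the target, so I lower it.

>>> {"api": "apply_moves", "payload": {"dr": [[0, 0, 0], [0, 0, 0], [0, 0, 0], [0, 0, 0], [0, 0, 0], [0, 0, 0], [0, 0, 0]], "linear": [[0.005, 0.003, 0], [0, 0, -0.025], [0, 0, -0.025], [0, 0, -0.025], [0, 0, -0.02], [0, 0, -0.008], [0, 0, 0]], "grip": [0.01, 0.01, 0.01, 0.01, 0.01, 0.01, 0.01]}}

```text
time: 7.4
tool_pos: [0.4726, 0.3223, 0.0619]
orientation: [-0.076, 0.923, 0.285, 0.247]
force: [0.4, 0.0, 0.1]
width: 0.022
finger_force: 30.0
```

```bash
python3 - <<'E'
from h import *
p,d=grab_frame("scene");o=robot.get_obs();print(o["width"],o["tool_pos"],o["orientation"],o["joint_positions"],o["force"])
cv2.imwrite("pics/s3.png",cv2.resize(p[60:140,274:394],None,fx=5,fy=5,interpolation=2))
E
```

```text
0.022048974563111584 [0.47309606 0.32279719 0.0630412 ] [-0.07616132  0.92305644  0.28446987  0.24747354] [-1.05370539 -0.01660347  0.38681771  2.29733462  0.12094392  0.33903068
 -1.74154407] [ 0.34050358 -0.06900652  0.00612714]
```

View pics/s3.png

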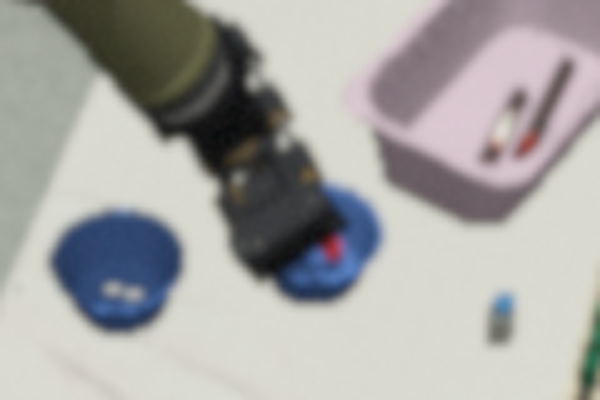

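The pin's red tip is inside the bowl at crop (330,250), and nothing is touching. I release it and back off along the tool axis.

>>> {"api": "apply_moves", "payload": {"dr": [[0, 0, 0], [0, 0, 0], [0, 0, 0], [0, 0, 0], [0, 0, 0], [0, 0, 0], [0, 0, 0], [0, 0, 0], [0, 0, 0], [0, 0, 0], [0, 0, 0], [0, 0, 0]], "linear": [[-0.003, -0.002, -0.004], [0, 0, 0], [0, 0, 0], [0, 0, 0], [0, 0, 0], [0, 0, 0], [-0.002, -0.001, 0.02], [-0.004, -0.003, 0.03], [0, 0, 0.03], [0, 0, 0.03], [0, 0, 0.03], [0, 0, 0]], "grip": [0.01, 0.01, 0.05, 0.05, 0.05, 0.05, 0.05, 0.05, 0.05, 0.05, 0.05, 0.05]}}

```text
time: 8.65
tool_pos: [0.4657, 0.3184, 0.2047]
orientation: [-0.079, 0.922, 0.284, 0.251]
force: [-0.2, 0.6, -0.3]
width: 0.0497
finger_force: 0.0
```

>>> {"api": "apply_moves", "payload": {"dr": [[-0.059, 0.0865, 0], [-0.059, 0.0865, 0], [-0.059, 0.0865, 0], [-0.059, 0.0865, 0], [-0.059, 0.0865, 0], [0, 0, -0.1], [0, 0, -0.1], [0, 0, -0.1], [0, 0, 0], [0, 0, 0], [0, 0, 0], [0, 0, 0], [0, 0, 0]], "linear": [[0, 0, 0], [0, 0, 0], [0, 0, 0], [0, -0.02, 0], [0, -0.03, 0], [0.006, -0.04, 0], [0.006, -0.04, 0], [0.006, -0.04, 0], [0.006, -0.04, 0], [0.006, -0.04, 0], [0.006, -0.04, 0], [0.006, -0.04, 0], [0, 0, 0]], "grip": [0.05, 0.05, 0.05, 0.05, 0.05, 0.05, 0.05, 0.05, 0.05, 0.05, 0.05, 0.05, 0.05]}}

```text
time: 9.95
tool_pos: [0.5054, -0.0208, 0.1984]
orientation: [0.001, 0.99, 0.143, 0.0]
force: [0.1, -0.2, 1.3]
width: 0.0504
finger_force: 0.0
```

```bash
python3 - <<'E'
from h import *
p,d=grab_frame("top");o=robot.get_obs();print(o["width"],o["tool_pos"],o["orientation"],o["joint_positions"])
P=pts("top",d);hsv=cv2.cvtColor(p,cv2.COLOR_BGR2HSV)
m=((hsv[...,0]<10)|(hsv[...,0]>170))&(hsv[...,1]>120)&(hsv[...,2]>70)
m[:170]=0;m[240:]=0;m[:,:150]=0;m[:,215:]=0
Q=P[m];print(len(Q),Q.min(0),Q.max(0)) if len(Q) else print("none")
cv2.imwrite("pics/t4.png",cv2.resize(p[140:290,140:330],None,fx=4,fy=4,interpolation=2))
E
```

```text
0.04973911861357162 [ 0.50518601 -0.01706325  0.19821749] [ 3.99969022e-04  9.89406760e-01  1.45169151e-01 -1.45568605e-04] [-0.76415952  0.01139531  0.75818425  1.86011443 -0.00732424  1.27338854
 -1.28328846]
94 [0.4313882  0.29130356 0.00542151] [0.48979767 0.33420726 0.07018375]
```

View pics/t4.png

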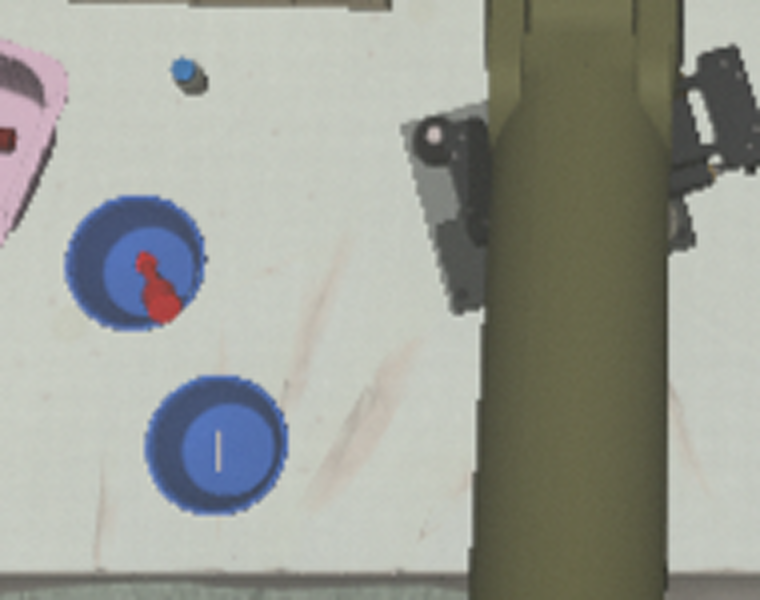

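The pin lies in the target bowl, tip at crop (145,262), head leaning on the wall at (162,303), top at 0.07 m. Next is the post.

>>> {"api": "apply_moves", "payload": {"dr": [[0, 0, 0], [0, 0, 0], [0, 0, 0], [0, 0, 0]], "linear": [[0.004, -0.029, 0], [0, 0, -0.03], [0, 0, 0], [0, 0, 0]], "grip": [0.05, 0.05, 0.05, 0.05]}}

```text
time: 10.4
tool_pos: [0.5087, -0.0412, 0.1681]
orientation: [-0.0, 0.989, 0.149, -0.001]
force: [-0.1, 0.2, 0.4]
width: 0.0499
finger_force: 0.0
```

>>> {"api": "apply_moves", "payload": {"dr": [[0, 0, 0], [0, 0, 0], [0, 0, 0], [0, 0, 0], [0, 0, 0], [0, 0, 0]], "linear": [[0, -0.006, 0], [0, 0, -0.03], [0, 0, -0.03], [0, 0, -0.025], [0, 0, -0.018], [0, 0, 0]], "grip": [0.05, 0.05, 0.05, 0.05, 0.05, 0.05]}}

```text
time: 11.0
tool_pos: [0.508, -0.0483, 0.0642]
orientation: [0.0, 0.989, 0.149, -0.002]
force: [0.2, -0.5, 0.7]
width: 0.0503
finger_force: 0.0
```

>>> {"api": "apply_moves", "payload": {"dr": [[0, 0, 0], [0, 0, 0], [0, 0, 0], [0, 0, 0], [0, 0, 0], [0, 0, 0]], "linear": [[0, 0, 0], [0, 0, 0], [0, 0, 0], [0, 0, 0], [0, 0, 0], [0, 0, 0]], "grip": [0.005, 0.005, 0.005, 0.005, 0.005, 0.005], "grip_force": 30}}

```text
time: 11.6
tool_pos: [0.5095, -0.0484, 0.066]
orientation: [-0.0, 0.989, 0.148, 0.0]
force: [-1.0, 0.7, 2.2]
width: 0.0153
finger_force: 30.0
```

```bash
python3 - <<'E'
from h import *
o=robot.get_obs();print(o["width"],o["tool_pos"],o["force"])
c,s=np.cos(np.deg2rad(16.57)),np.sin(np.deg2rad(16.57));prev=None
for q in np.linspace(0,1.24,21):
    l=np.array([.045-.12*np.cos(.6-q),-.12*np.sin(.6-q)]);w=np.array([.5416,.0325])+[c*l[0]-s*l[1],s*l[0]+c*l[1]]
    print(round(q,3),w.round(4),None if prev is None else (w-prev).round(4));prev=w
E
```

```text
0.015344189568297974 [ 0.50946751 -0.0483926   0.06598264] [-1.03536027  0.67719251  2.23275596]
0.0 [ 0.5091 -0.0479] None
0.062 [ 0.5035 -0.043 ] [-0.0056  0.0049]
0.124 [ 0.4982 -0.0378] [-0.0053  0.0052]
0.186 [ 0.4932 -0.0323] [-0.005   0.0055]
0.248 [ 0.4886 -0.0264] [-0.0046  0.0058]
0.31 [ 0.4843 -0.0203] [-0.0043  0.0061]
0.372 [ 0.4804 -0.014 ] [-0.0039  0.0063]
0.434 [ 0.477  -0.0074] [-0.0035  0.0066]
0.496 [ 0.4739 -0.0006] [-0.0031  0.0068]
0.558 [0.4713 0.0063] [-0.0026  0.007 ]
0.62 [0.4691 0.0134] [-0.0022  0.0071]
0.682 [0.4673 0.0206] [-0.0018  0.0072]
0.744 [0.466 0.028] [-0.0013  0.0073]
0.806 [0.4651 0.0354] [-0.0008  0.0074]
0.868 [0.4648 0.0428] [-0.0004  0.0074]
0.93 [0.4648 0.0502] [0.0001 0.0074]
0.992 [0.4654 0.0576] [0.0005 0.0074]
1.054 [0.4664 0.065 ] [0.001  0.0074]
1.116 [0.4678 0.0723] [0.0014 0.0073]
1.178 [0.4697 0.0795] [0.0019 0.0072]
1.24 [0.472  0.0866] [0.0023 0.0071]
```

The grip is good: opening 15 mm on a 16 mm post, within 1 mm of the predicted position. I swing it along the arc.

>>> {"api": "apply_moves", "payload": {"dr": [[0, 0, 0], [0, 0, 0], [0, 0, 0], [0, 0, 0], [0, 0, 0], [0, 0, 0], [0, 0, 0], [0, 0, 0], [0, 0, 0], [0, 0, 0], [0, 0, 0], [0, 0, 0], [0, 0, 0], [0, 0, 0], [0, 0, 0], [0, 0, 0], [0, 0, 0], [0, 0, 0]], "linear": [[-0.0056, 0.0049, 0], [-0.0053, 0.0052, 0], [-0.005, 0.0055, 0], [-0.0046, 0.0058, 0], [-0.0043, 0.0061, 0], [-0.0039, 0.0063, 0], [-0.0035, 0.0066, 0], [-0.0031, 0.0068, 0], [-0.0026, 0.007, 0], [-0.0022, 0.0071, 0], [-0.0018, 0.0072, 0], [-0.0013, 0.0073, 0], [-0.0008, 0.0074, 0], [-0.0004, 0.0074, 0], [0.0001, 0.0074, 0], [0.0005, 0.0074, 0], [0.001, 0.0074, 0], [0, 0, 0]], "grip": [0.005, 0.005, 0.005, 0.005, 0.005, 0.005, 0.005, 0.005, 0.005, 0.005, 0.005, 0.005, 0.005, 0.005, 0.005, 0.005, 0.005, 0.005], "grip_force": 35}}

```text
time: 13.4
tool_pos: [0.4666, 0.0634, 0.0659]
orientation: [0.001, 0.989, 0.149, -0.0]
force: [2.2, -6.8, 6.2]
width: 0.0153
finger_force: 35.0
```

>>> {"api": "apply_moves", "payload": {"dr": [[0, 0, 0], [0, 0, 0], [0, 0, 0], [0, 0, 0], [0, 0, 0]], "linear": [[0.0007, 0.0037, 0], [0.0007, 0.0037, 0], [0.001, 0.0036, 0], [0.001, 0.0036, 0], [0, 0, 0]], "grip": [0.005, 0.005, 0.005, 0.005, 0.005]}}

```text
time: 13.9
tool_pos: [0.4696, 0.077, 0.0659]
orientation: [0.001, 0.989, 0.148, -0.001]
force: [1.4, -6.9, 8.2]
width: 0.0151
finger_force: 35.0
```

>>> {"api": "apply_moves", "payload": {"dr": [[0, 0, 0], [0, 0, 0], [0, 0, 0], [0, 0, 0], [0, 0, 0], [0, 0, 0]], "linear": [[0.0006, 0.002, 0], [0.0006, 0.002, 0], [0.0006, 0.0019, 0], [0, 0, 0], [0, 0, 0], [0, 0, 0]], "grip": [0.005, 0.005, 0.005, 0.005, 0.005, 0.005]}}

```text
time: 14.5
tool_pos: [0.4711, 0.0821, 0.0658]
orientation: [0.002, 0.989, 0.148, -0.001]
force: [1.4, -7.6, 8.3]
width: 0.015
finger_force: 35.0
```

>>> {"api": "apply_moves", "payload": {"dr": [[0, 0, 0], [0, 0, 0], [0, 0, 0], [0, 0, 0], [0, 0, 0], [0, 0, 0]], "linear": [[0.0006, 0.0015, 0], [0.0006, 0.0015, 0], [0, 0, 0], [0, 0, 0], [0, 0, 0], [0, 0, 0]], "grip": [0.005, 0.005, 0.005, 0.005, 0.005, 0.005]}}

```text
time: 15.1
tool_pos: [0.4713, 0.0826, 0.0658]
orientation: [0.003, 0.989, 0.147, -0.003]
force: [-1.0, -14.7, 13.7]
width: 0.0147
finger_force: 35.0
```

The commanded 3 mm moved the tool only 0.5 mm and the force doubled, so the arm is on its stop. I check the pin once more and hand in.

```bash
python3 - <<'E'
from h import *
p,d=grab_frame("top");P=pts("top",d);hsv=cv2.cvtColor(p,cv2.COLOR_BGR2HSV)
m=((hsv[...,0]<10)|(hsv[...,0]>170))&(hsv[...,1]>120)&(hsv[...,2]>70)
m[:170]=0;m[240:]=0;m[:,:150]=0;m[:,215:]=0
Q=P[m];print(len(Q),Q.min(0),Q.max(0))
o=robot.get_obs();print(o["time"],o["tool_pos"],o["force"],o["finger_force"],abs(np.array(o["dq"])).max())
if len(Q)>60 and o["finger_force"]>10: print(robot.job_done())
E
```

```text
95 [nan nan nan] [nan nan nan]
15.15 [0.47130999 0.08260357 0.06576961] [ -2.6100856  -12.98416261  12.98323426] 35.003257440403104 0.0010960860286267588
the job is handed in; nothing more can be done
None
```

I handed the job in at 15.15 s: the red pin is lying in the far blue bowl, and the gripper holds the tensioner arm against its far stop with a 35 N grip. The judge returned no verdict.

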